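# Demould the cast resin plugs

## Robot

A 6-joint arm with a two-finger parallel gripper is mounted at the origin on the work surface. World frame = base frame: x ahead of the robot, y to its left, z up, the work surface at z = 0. Lengths are in m, angles in rad, forces in N, time in s.
With the tool pointing down it reaches from about 0.35 to 0.85 m from the base axis. Payload 8.1 kg.
Tool frame: the origin (TCP) lies midway between the tips of the shut fingers; the grasp point (between the pads) lies robot.grip_depth behind it (robot.grip_depth is the distance from the TCP to the grasp point, in m); z points along the fingers, y is the line along which they close (so a half turn about z gives the same grasp; the last joint's range is limited). The gripper opens to 93 mm and grips with 3 to 60 N. Pads are 15 mm wide; open, the fingers measure 128 mm over their backs; the gripper's body (75 mm by 188 mm) begins 65 mm behind the grasp point.
Start: joints at [-1.254, 0.13, 1.488, -0, 1.523, -0.085], TCP at [0.235, -0.552, 0.219] pointing down, gripper open.
Joint ranges: [-2.96, 2.96], [-0.89, 2.26], [0.02, 2.5], [-1.34, 4.48], [0, 2.73], [-2.66, 2.66]. Speed limits (rad/s): [2.39, 2.39, 2.79, 3.14, 3.14, 3.14].

## Interface

Orientations are given as a rotation vector (axis times angle).
In Python, from plant import robot gives the robot as it stands.
- The arm moves only by the tool carry_out, never from a script. Its argument "rows" is a list of rows, each a list of 6 numbers: the shift along the tool's x, y, z in m, then the turn, a rotation vector about the tool's x, y, z in degrees. A call has 1 to 12 rows; each row is the pose to reach, as a shift and turn from the pose commanded when the call began, along the tool's axes at that moment; what a row does not reach only later rows make up. A row lasts 1/8 s, in which the tool goes at most 62.5 mm and 10.7 degrees, less where a joint would pass 70% of its speed; a pose out of reach is approached as far as the arm can. A call with a gripper value outside its range is refused whole. "jaw" is the closure in counts, from 0 (fully open) to 255 (shut), set as the call begins (left out, the last holds). The fingers move at their own pace and stop on an object; "force" is the grip in N (left out, the last holds). Time passes only in rows, so rows that repeat a pose let the fingers close. It gives the time, the measured TCP pose, the force, the opening and the grip force at its end, in the units of the state.
- robot.read_state(): the state, without advancing time (a new reading comes with each control period).
- robot.read_camera(name): name is "side" or "top" or "wrist"; returns the picture (420x560x3 uint8, red, green, blue); there is no depth.
- robot.camera_model(name): a dict with "fx", "fy", "cx", "cy" (pixels), "dist" ([k1, k2, p1, p2, k3] as OpenCV has them; the pictures are not rectified), "R" (3x3) and "t" (3): a world point X has camera coordinates R X + t; the wrist camera has in their place "mount" (4x4, takes a point from camera to tool coordinates, whose origin is the TCP and whose axes are the flange's). Camera axes: x right, y down, z forward; pixel columns grow to the right and rows downward; lengths in m; the calibration is good to about 2 mm. A picture is of the moment at which its call begins: read the wrist's pose just before it. camera_model takes no time and is no camera call.
- robot.close_job(): hands the job in; it is judged then, once.
Trained networks look in the newest picture that a camera, given by its name, has taken for a name from the list of things; names that differ only in an ending like _2 or _b are one class to them, and where a whole thing is asked for, a point or a joint stands for the part that bears it (a point fixed in the world has none). Each returns a list of dicts, best first, with "conf" (0 to 1); they miss things now and then, are a little off and sometimes report something else, mostly with a low value. They report only what shows in the picture. A call takes as long as a camera call. They do not tell look-alikes from the thing itself.
- robot.outline_of(camera, target): "pixels" (420x560 bool, what is visible of it) and "pixel" ([column, row] in pixels, amid what is visible of it).
The state is a dict: "t": time; "q": joint angles; "dq": joint speeds; "joint_torque": joint torques, N m; "tool_pos": TCP position; "orientation": TCP orientation; "force": force on the tool from outside, world axes, zero at the start; "wrist_torque": the same for the moment, N m; "opening": finger opening in m; "gripper_force": force on a finger pad.
Only numpy, scipy, OpenCV 4.12 (cv2) and the standard library are available. Lean on these libraries where they do the work, as an engineer would, in place of code of your own. Each camera call takes 0.05 s, during which the arm holds its last target. There are 200 camera calls.

## Task

Demould the cured resin plugs: swing the steel bail over so that it stays open on its own and leave it open, then take the drift from its rubber mat and drive every plug out through the back of the mould. Lay the drift back along the middle of its mat, and lay each plug on its side in a lane of the sample tray, in line with the lane. Leave the resin bottle, the hardener jar and the beaker where they stand.

Things in the scene. Friction and masses are not known exactly. Their poses are not given: they have to be found in the camera images.
- mould: Fixed casting mould: white block 66 mm long (its x), 285 mm wide, top 83 mm above the bench, entry face (robot side) at x = -33 mm, exit face at +33 mm. Origin: on the bench below its middle. Four 41.5 mm bores along x. Behind the exit an apron (x to 129 mm, top 27 mm high) with two 6 mm rails per bore catches the plugs; a plug lying there has its axis 48.5 mm above the bench.
- bail (a joint): Steel bail across the exits. 0 = shut: its cross-bar (10 mm round, 306 mm wide) lies level, 52 mm behind the block's middle, 50 mm above the bench, and blocks the plugs. Grows as it swings up and back over the block to its stop at 1.85. Balance point 1.57: short of it, it falls shut; past it, it falls to the stop and stays. About 1 N at the knob lifts it.
- bail_knob (a point): Centre of the black ball knob (24 mm) on an 8 mm stalk from the middle of the bail's cross-bar, 100 mm from the hinge axis: 50 mm above the bench when shut, 146 mm when fully open. Axes: x points from the hinge to the knob.
- bail_hinge (a point): Middle of the bail's hinge axis (along mould y), inside the block: 2 mm on the robot's side of its middle, 50 mm above the bench. Axes as the mould's.
- bore1_in (a point): Centre of the entry mouth (robot side) of bore 1, at y = -112.5 mm of the mould, 50 mm above the bench; axes as the mould's, x points into the bore along its axis. The exit is 66 mm further along x.
- bore2_in (a point): Centre of the entry mouth (robot side) of bore 2, at y = -37.5 mm of the mould, 50 mm above the bench; axes as the mould's, x points into the bore along its axis. The exit is 66 mm further along x.
- bore3_in (a point): Centre of the entry mouth (robot side) of bore 3, at y = 37.5 mm of the mould, 50 mm above the bench; axes as the mould's, x points into the bore along its axis. The exit is 66 mm further along x.
- bore4_in (a point): Centre of the entry mouth (robot side) of bore 4, at y = 112.5 mm of the mould, 50 mm above the bench; axes as the mould's, x points into the bore along its axis. The exit is 66 mm further along x.
- plug1: Cured resin plug, amber with a grey stone core, a cylinder 40 mm in diameter and 60 mm long, about 120 g; origin at its centre, x along its axis. If present (None if not) it starts in bore 1, about 3 mm inside both faces, gripped by a sprung rubber shoe: 8 to 18 N moves it, and it slides easily once more than half out.
- plug2: Cured resin plug, amber with a grey stone core, a cylinder 40 mm in diameter and 60 mm long, about 120 g; origin at its centre, x along its axis. If present (None if not) it starts in bore 2, about 3 mm inside both faces, gripped by a sprung rubber shoe: 8 to 18 N moves it, and it slides easily once more than half out.
- plug3: Cured resin plug, amber with a grey stone core, a cylinder 40 mm in diameter and 60 mm long, about 120 g; origin at its centre, x along its axis. If present (None if not) it starts in bore 3, about 3 mm inside both faces, gripped by a sprung rubber shoe: 8 to 18 N moves it, and it slides easily once more than half out.
- plug4: Cured resin plug, amber with a grey stone core, a cylinder 40 mm in diameter and 60 mm long, about 120 g; origin at its centre, x along its axis. If present (None if not) it starts in bore 4, about 3 mm inside both faces, gripped by a sprung rubber shoe: 8 to 18 N moves it, and it slides easily once more than half out.
- drift: Drift (push-out rod), 194 mm long, about 280 g. Origin: on its axis at the place to grip, near its centre of mass; x points to its nose. Wooden square grip, 26 x 26 mm, from x = -64 to +45 mm; 16 mm round steel shank to +105; white nylon nose, 26 mm round, to +130. On the mat its axis is 16 mm above the bench, the nose roughly away from the robot.
- drift_tip (a point): Middle of the drift's flat nose, 130 mm from the drift's origin along its x.
- drift_mid (a point): Middle of the drift's length, on its axis, 35 mm from its origin towards the nose.
- mat: Black rubber mat, fixed, 260 mm (its x) by 110 mm, 3 mm thick; origin under its centre. The drift belongs on it, lying along its x, its middle over the mat's middle.
- tray: Loose shallow tray, 200 (its x) x 170 mm, rim 12 mm high, floor 4 mm thick, 0.8 kg; origin under its centre. Two lanes along x at y = -36 and +36 mm, each with two white ribs 6 mm high, 30 mm apart, that cradle plugs lying along x (plug centre 26 mm above the bench). A lane takes two plugs end to end, centres at x = -45 and +45 mm. Stands left or right of the mould, the mat on the other side.
- resin_bottle: Clear plastic resin bottle, 66 mm wide and 150 mm high; origin under its middle. Leave it.
- hardener_jar: Amber glass jar, 60 mm wide and 75 mm high; origin under its middle. Leave it.
- beaker: Glass beaker, 70 mm wide and 85 mm high; origin under its middle. Leave it.
Not all that is in view belongs to the job. Of the things that look like the drift, the largest one is meant.

How it is judged:
On the way, in this order (a step that is already met when the one before it is completed fails the run):
1. the bail has been swung over past its balance point and stays open, let go (value of joint bail above 1.7 rad and velocity of joint bail below 0.1 rad/s and contact force between each of the arm, the fingers and bail below 0.1 N), for 0.2 s.
2. the drift pushes on a plug ((contact force between drift and plug1 above 3 N or contact force between drift and plug2 above 3 N or contact force between drift and plug3 above 3 N or contact force between drift and plug4 above 3 N)), for 0.05 s.
3. every plug is out of its bore (horizontal distance between plug1 and bore1_in above 0.093 m and horizontal distance between plug2 and bore2_in above 0.093 m and horizontal distance between plug3 and bore3_in above 0.093 m and horizontal distance between plug4 and bore4_in above 0.093 m), for 0.2 s.
At the end, for the whole second after the job is handed in: Bail open past 1.7 rad; drift at rest along its mat (within 0.3 rad), its middle within 40 mm (lengthways) and 35 mm (across) of the mat's; every plug at rest on the ribs of a tray lane, within 0.15 rad, 8 mm of the lane's middle line and 72 mm of the tray's middle lengthways (value of joint bail above 1.7 rad and x of drift_mid in the frame of mat between -0.04 and 0.04 m and y of drift_mid in the frame of mat between -0.035 and 0.035 m and angle between the x axis of drift and the x axis of mat, either way round below 0.3 rad and height (world z) of drift below 0.022 m and linear speed of each of drift, plug1, plug2, plug3, plug4 below 0.02 m/s and x of plug1 in the frame of tray between -0.072 and 0.072 m and (y of plug1 in the frame of tray between -0.044 and -0.028 m or y of plug1 in the frame of tray between 0.028 and 0.044 m) and z of plug1 in the frame of tray between 0.02 and 0.031 m and angle between the x axis of each of plug1, plug2, plug3, plug4 and the x axis of tray, either way round below 0.15 rad and x of plug2 in the frame of tray between -0.072 and 0.072 m and (y of plug2 in the frame of tray between -0.044 and -0.028 m or y of plug2 in the frame of tray between 0.028 and 0.044 m) and z of plug2 in the frame of tray between 0.02 and 0.031 m and x of plug3 in the frame of tray between -0.072 and 0.072 m and (y of plug3 in the frame of tray between -0.044 and -0.028 m or y of plug3 in the frame of tray between 0.028 and 0.044 m) and z of plug3 in the frame of tray between 0.02 and 0.031 m and x of plug4 in the frame of tray between -0.072 and 0.072 m and (y of plug4 in the frame of tray between -0.044 and -0.028 m or y of plug4 in the frame of tray between 0.028 and 0.044 m) and z of plug4 in the frame of tray between 0.02 and 0.031 m); the robot touches nothing.
It fails at once if a bystander (resin bottle, hardener jar or beaker) is moved by more than 3 cm (distance of any of resin_bottle, hardener_jar, beaker from where it was at the start of the episode above 0.03 m).
Of plug1, plug2, plug3, plug4 only 3 to 4 are there at a start; the rules pass over those that are not, and their reading is None.
At some moment in a run one of drift, tray may be knocked a few centimetres aside while the robot is not near it.
It also fails if it takes over 210 s, if anything falls off the work surface, if the arm or the gripper's body presses on something with over 40 N, if the wrist force passes 120 N, or if a joint passes its speed limit or range.

## Working session

There is one attempt and no reset: what is moved stays moved. The work goes in short steps, Python scripts to look and compute and a tool call to move; the robot and the scene stay as the last step left them, time stands still between calls to the robot, and variables do not carry over. Pictures are saved under pics/ and viewed, at most 14 in all, crops included, and the job is handed in when it is done.

Besides the shell and the picture viewer there is one more tool, called after "Request:" as name(argument=value, ...) on one line, values as JSON. carry_out: Moves the arm, as the interface text tells. Its arguments: {"type":"object","properties":{"rows":{"type":"array"},"jaw":{"type":"number"},"force":{"type":"number"}},"required":["rows"]}

```bash
ls; mkdir -p pics
python3 - <<'E'
from plant import robot
import cv2,numpy as np
s=robot.read_state();print({k:np.round(v,3).tolist() for k,v in s.items()},robot.grip_depth)
for n in("top","side","wrist"):
    im=robot.read_camera(n);cv2.imwrite(f"pics/{n}0.png",im[:,:,::-1]);m=robot.camera_model(n);print(n,{k:np.round(v,4).tolist() for k,v in m.items()})
E
```

```text
pics
{'t': 0.0, 'q': [-1.254, 0.131, 1.489, 0.0, 1.523, -0.085], 'dq': [-0.0, 0.0, 0.001, -0.001, 0.001, -0.0], 'joint_torque': [0.002, -55.985, -49.175, 0.077, 0.035, -0.0], 'tool_pos': [0.234, -0.552, 0.218], 'orientation': [-3.077, -0.627, 0.0], 'force': [0.735, 0.071, -0.656], 'wrist_torque': [-0.017, 0.017, 0.034], 'gripper_force': 0.0, 'opening': 0.093} 0.0188
top {'fx': 406.4388, 'fy': 406.4388, 'cx': 273.5733, 'cy': 208.5922, 'dist': [-0.017, 0.0, 0.0, 0.0, 0.0], 'R': [[-0.008, -0.9999, 0.0104], [-0.9988, 0.0075, -0.0488], [0.0487, -0.0108, -0.9988]], 't': [-0.0923, 0.5177, 1.1164]}
side {'fx': 444.259, 'fy': 444.259, 'cx': 287.3254, 'cy': 207.0538, 'dist': [0.0184, 0.0, 0.0, 0.0, 0.0], 'R': [[0.8634, -0.5043, -0.0155], [-0.2545, -0.4089, -0.8764], [0.4357, 0.7606, -0.4814]], 't': [-0.4792, 0.1612, 1.3834]}
wrist {'fx': 358.8988, 'fy': 358.8988, 'cx': 283.0468, 'cy': 209.3693, 'dist': [-0.0144, 0.0, 0.0, 0.0, 0.0], 'mount': [[-0.001, -0.9605, -0.2782, 0.0759], [1.0, -0.0007, -0.001, -0.0011], [0.0007, -0.2782, 0.9605, -0.166], [0.0, 0.0, 0.0, 1.0]]}
```

View pics/top0.png

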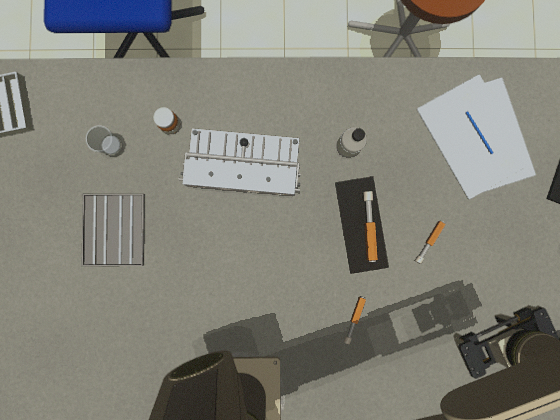

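View pics/side0.png

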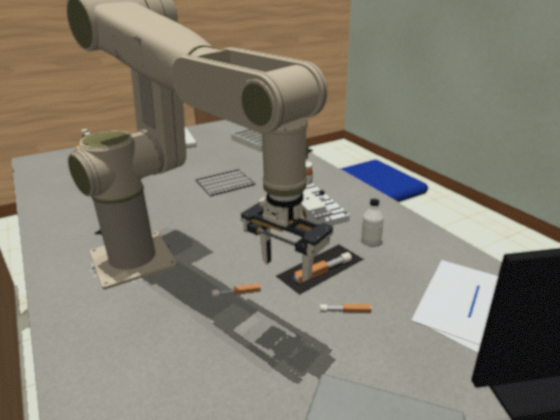

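The top view shows the mould at (241,162) with its knob at (243,142), the tray at (113,230), and the mat at (362,225). There are three drift-like tools: (370,228) on the mat, (430,242) and (356,320). The one on the mat is by far the largest and lies on the mat, so it fits the description. Another tray-like object at the left edge (10,100) is cut off and isn't on the mould's left side.

```bash
cat > h.py <<'E'
from plant import robot
import cv2,numpy as np
from scipy.spatial.transform import Rotation as Ro
def cam(n,s=None):
    m=robot.camera_model(n);K=np.array([[m['fx'],0,m['cx']],[0,m['fy'],m['cy']],[0,0,1]]);d=np.array(m['dist'])
    if 'R' in m: R=np.array(m['R']);t=np.array(m['t'])
    else:
        s=s or robot.read_state();T=np.eye(4);T[:3,:3]=Ro.from_rotvec(s['orientation']).as_matrix();T[:3,3]=s['tool_pos']
        W=np.linalg.inv(T@np.array(m['mount']));R=W[:3,:3];t=W[:3,3]
    return K,d,R,t
def ray(c,px):
    K,d,R,t=c;u=cv2.undistortPoints(np.array(px,float).reshape(-1,1,2),K,d).reshape(-1,2)
    D=np.c_[u,np.ones(len(u))]@R;return -R.T@t,D
def onplane(c,px,z):
    o,D=ray(c,px);return o+D*((z-o[2])/D[:,2])[:,None]
def proj(c,X):
    K,d,R,t=c;return cv2.projectPoints(np.array(X,float).reshape(-1,3),cv2.Rodrigues(R)[0],t,K,d)[0].reshape(-1,2)
def tri(cs,pxs):
    A=0;b=0
    for c,p in zip(cs,pxs):
        o,D=ray(c,p);v=D[0]/np.linalg.norm(D[0]);P=np.eye(3)-np.outer(v,v);A=A+P;b=b+P@o
    return np.linalg.solve(A,b)
def rect(c,mask,z):
    """min area rect of biggest blob on plane z: centre, long side, short side, angle of long axis deg"""
    k=max(cv2.findContours(mask.astype(np.uint8),cv2.RETR_EXTERNAL,cv2.CHAIN_APPROX_NONE)[0],key=cv2.contourArea)
    P=onplane(c,k.reshape(-1,2),z)[:,:2];(x,y),(w,h),a=cv2.minAreaRect((P*1000).astype(np.float32))
    if w<h:w,h,a=h,w,a+90
    return np.round([x,y,w,h,(a+90)%180-90],1)
def go(pos,yaw,s=None):
    """shift (mm) in tool axes & turn deg to reach TCP pos, tool down, tool x at world yaw deg"""
    s=s or robot.read_state();R=Ro.from_rotvec(s['orientation']);G=Ro.from_euler('z',yaw,degrees=True)*Ro.from_euler('x',180,degrees=True)
    return np.round(R.inv().apply(np.array(pos)-s['tool_pos'])*1000,1).tolist(),np.round((R.inv()*G).as_rotvec(degrees=True),1).tolist()
def look(n,names):
    s=robot.read_state();im=robot.read_camera(n);c=cam(n,s);o={}
    for a in names:
        r=robot.outline_of(n,a);o[a]=r
        print(n,a,[(round(q['conf'],2),np.round(q['pixel']).tolist(),int(q['pixels'].sum())) for q in r[:4]])
    return im,c,o
E
python3 - <<'E'
from h import *
im,c,o=look("top",["mould","bail_knob","mat","tray","drift","plug1","hardener_jar","beaker","resin_bottle"])
for n,z in(("mould",.05),("mat",.003),("tray",.008),("drift",.016)):
    for r in o[n][:2]: print(n,rect(c,r['pixels'],z))
if o["bail_knob"]: print(onplane(c,[o["bail_knob"][0]['pixel']],.05))
for n in("hardener_jar","beaker","resin_bottle"):
    for r in o[n][:1]: print(n,onplane(c,[r['pixel']],.04))
crop=cv2.resize(im[100:350,160:460],None,fx=2.4,fy=2.4,interpolation=cv2.INTER_CUBIC);cv2.imwrite("pics/c1.png",crop[:,:,::-1])
E
```

```text
top mould [(0.63, [241.0, 163.0], 6512), (0.31, [165.0, 119.0], 523)]
top bail_knob [(0.56, [241.0, 158.0], 534)]
top mat [(0.59, [356.0, 221.0], 3030)]
top tray [(0.72, [112.0, 229.0], 4442)]
top drift [(0.89, [367.0, 231.0], 613), (0.76, [354.0, 318.0], 355), (0.57, [432.0, 236.0], 263)]
top plug1 []
top hardener_jar [(0.57, [168.0, 120.0], 529)]
top beaker [(0.77, [100.0, 141.0], 779)]
top resin_bottle [(0.61, [353.0, 144.0], 669)]
mould [643.3  -7.8 315.  162.8  84.9]
mould [757.5 193.6  79.9  57.6  44.7]
mat [ 472.2 -341.9  262.1  114.8    8.1]
tray [ 4.626e+02  3.522e+02  2.030e+02  1.721e+02 -2.000e-01]
drift [ 466.6 -362.3  194.7   30.7    2.5]
drift [ 209.8 -314.9  136.3   24.8  -21.7]
[[ 0.65384985 -0.0078334   0.05      ]]
hardener_jar [[0.7597228  0.19052616 0.04      ]]
beaker [[0.70439343 0.37606923 0.04      ]]
resin_bottle [[ 0.69082789 -0.3160704   0.04      ]]
```

View pics/c1.png

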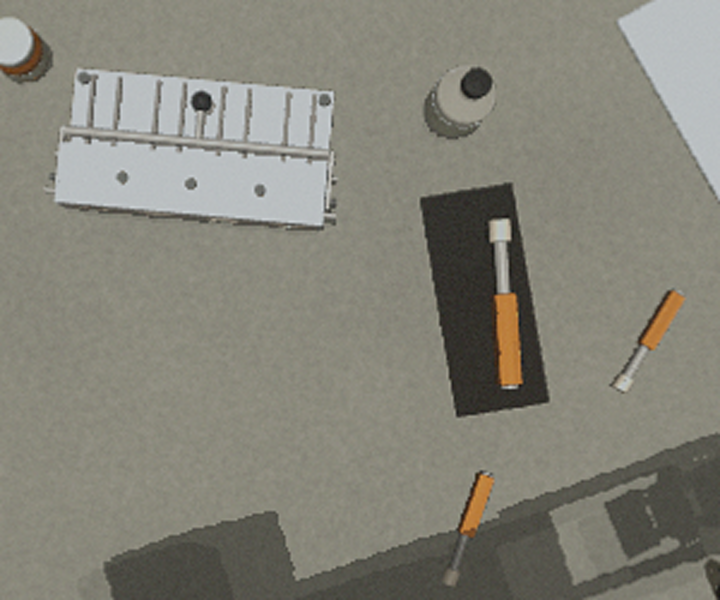

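The crop confirms it. The large drift lies on the mat, nose at crop (500,230) and handle end (510,385). The knob is at crop (202,101), and the front top edge of the mould runs from (55,203) to (322,228).

Run:
```python
from h import *
c=cam("top")
f=lambda x,y:(160+x/2.4,100+y/2.4)
P=onplane(c,[f(55,203),f(322,228)],.083);print(P,np.degrees(np.arctan2(*(P[0]-P[1])[:2])),np.linalg.norm(P[0]-P[1]))
print("far apron",onplane(c,[f(78,69),f(333,91)],.027))
print("knob",onplane(c,[f(202,101)],.05))
print(go((.58,-.01,.30),-5))
```

```text
[[ 0.57807808  0.14066885  0.083     ]
 [ 0.54870602 -0.14961555  0.083     ]] 5.777737826991438 0.2917666034359317
far apron [[ 0.73933692  0.12663931  0.027     ]
 [ 0.71189165 -0.1674815   0.027     ]]
knob [[ 0.69616294 -0.01764481  0.05      ]]
([529.9, -364.0, -81.4], [0.0, -0.0, 28.0])
```

Request:
carry_out(rows=[[0.53, -0.364, -0.05, 0, 0, 28], [0.53, -0.364, -0.05, 0, 0, 28], [0.53, -0.364, -0.05, 0, 0, 28], [0.53, -0.364, -0.05, 0, 0, 28], [0.53, -0.364, -0.05, 0, 0, 28], [0.53, -0.364, -0.05, 0, 0, 28], [0.53, -0.364, -0.05, 0, 0, 28], [0.53, -0.364, -0.05, 0, 0, 28], [0.53, -0.364, -0.05, 0, 0, 28], [0.53, -0.364, -0.05, 0, 0, 28], [0.53, -0.364, -0.05, 0, 0, 28], [0.53, -0.364, -0.05, 0, 0, 28]], jaw=100)

```text
t: 2.15
tool_pos: [0.5804, -0.009, 0.2684]
orientation: [3.139, -0.133, -0.001]
force: [-0.1, -0.7, 0.1]
opening: 0.0564
gripper_force: 0.0
```

Run:
```python
from h import *
im,c,o=look("wrist",["bail_knob","mould"])
s=robot.read_state();print(s['t'],s['tool_pos'],s['opening'])
cv2.imwrite("pics/w1.png",im[:,:,::-1])
```

```text
wrist bail_knob [(0.58, [282.0, 113.0], 4039)]
wrist mould [(0.63, [279.0, 118.0], 47186)]
2.3 [ 0.57955074 -0.01128431  0.26844132] 0.056556276318479495
```

View pics/w1.png

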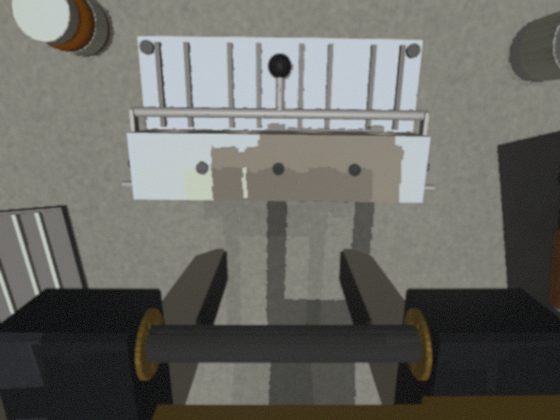

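The wrist view shows the knob at (280,65), and the block's top face with corners (129,131), (430,136), (134,199) and (425,203).

Run:
```python
from h import *
s=robot.read_state();w=cam("wrist",s);t=cam("top")
k=tri([w,t],[[(280,65)],[(244.2,142.1)]]);print("knob",k)
P=onplane(w,[(129,131),(430,136),(134,200),(425,203)],.083);print(P)
ctr=P.mean(0);v=(P[0]-P[1])+(P[2]-P[3]);yaw=-np.degrees(np.arctan2(v[0],v[1]));print(ctr,yaw)
print("knob w",onplane(w,[(280,65)],.05))
print("yaw now",Ro.from_rotvec(s['orientation']).apply([1,0,0]))
```

```text
knob [ 0.69234617 -0.01835975  0.06657952]
[[ 0.64461684  0.1321146   0.083     ]
 [ 0.61407052 -0.15631045  0.083     ]
 [ 0.57655138  0.14125337  0.083     ]
 [ 0.54712368 -0.15281755  0.083     ]]
[ 0.59559061 -0.00894001  0.083     ] -5.878482906771219
knob w [[ 0.69381048 -0.01798598  0.05      ]]
yaw now [ 9.96113705e-01 -8.80748766e-02 -5.49907642e-04]
```

Request:
carry_out(rows=[[0.1135, -0.003, 0.05, 0, 0, 0.7], [0.1135, -0.003, 0.12, 0, 0, 0.7], [0.1135, -0.003, 0.18, 0, 0, 0.7], [0.1135, -0.003, 0.231, 0, 0, 0.7], [0.1135, -0.003, 0.231, 0, 0, 0.7], [0.1135, -0.003, 0.231, 0, 0, 0.7]])

```text
t: 3.05
tool_pos: [0.6905, -0.018, 0.0341]
orientation: [-3.137, 0.159, 0.01]
force: [-0.7, -0.2, 0.6]
opening: 0.0568
gripper_force: 0.0
```

Request:
carry_out(rows=[[0, 0, 0, 0, 0, 0], [0, 0, 0, 0, 0, 0], [0, 0, 0, 0, 0, 0], [0, 0, 0, 0, 0, 0], [0, 0, 0, 0, 0, 0], [0, 0, 0, 0, 0, 0]], jaw=255, force=15)

```text
t: 3.8
tool_pos: [0.6944, -0.015, 0.039]
orientation: [-3.136, 0.154, -0.003]
force: [0.4, 6.1, 3.3]
opening: 0.0231
gripper_force: 15.0
```

Request:
carry_out(rows=[[-0.0015, 0, -0.0174, 0, 0, 0], [-0.006, 0, -0.0343, 0, 0, 0], [-0.0135, 0, -0.05, 0, 0, 0], [-0.0235, 0, -0.0644, 0, 0, 0], [-0.036, 0, -0.0768, 0, 0, 0], [-0.05, 0, -0.0867, 0, 0, 0], [-0.066, 0, -0.094, 0, 0, 0], [-0.083, 0, -0.0985, 0, 0, 0], [-0.1004, 0, -0.1, 0, 0, 0], [-0.118, 0, -0.0984, 0, 0, 0], [-0.121, 0, -0.098, 0, 0, 0], [-0.121, 0, -0.098, 0, 0, 0]])

```text
t: 5.3
tool_pos: [0.5736, -0.0032, 0.1373]
orientation: [-3.136, 0.154, -0.004]
force: [-0.1, 6.5, 4.4]
opening: 0.0231
gripper_force: 15.0
```

Request:
carry_out(rows=[[0, 0, 0, 0, 0, 0], [0, 0, 0, 0, 0, 0], [0, 0, 0, 0, 0, 0], [0, 0, 0, 0, 0, 0], [0, 0, -0.05, 0, 0, 0], [0, 0, -0.1, 0, 0, 0], [0, 0, -0.15, 0, 0, 0], [0, 0, -0.15, 0, 0, 0]], jaw=100)

```text
t: 6.3
tool_pos: [0.5755, -0.0052, 0.2915]
orientation: [3.137, -0.156, 0.015]
force: [-0.6, 0.2, -0.9]
opening: 0.0564
gripper_force: 0.0
```

Run:
```python
from h import *
im,c,o=look("top",["bail_knob","drift","mat"])
print(robot.read_state()['tool_pos'])
for n,z in(("mat",.003),("drift",.016)):print(n,rect(c,o[n][0]['pixels'],z))
cv2.imwrite("pics/t2.png",cv2.resize(im[90:290,140:420],None,fx=2.5,fy=2.5)[:,:,::-1])
print(go((.44,-.36,.20),182))
print(go((.39,-.36,.20),-178+180))
```

```text
top bail_knob [(0.6, [290.0, 185.0], 61)]
top drift [(0.74, [352.0, 144.0], 691), (0.71, [354.0, 319.0], 324), (0.62, [367.0, 231.0], 653), (0.62, [433.0, 239.0], 341)]
top mat [(0.71, [356.0, 218.0], 2984)]
[ 0.57223192 -0.00479237  0.28365125]
mat [ 471.3 -343.   260.8  112.     8.6]
drift [ 704.3 -315.5   96.5   69.4  -45.6]
([-96.2, 366.6, 83.9], [0.3, 0.0, 172.3])
([-145.9, 371.5, 84.1], [-0.0, 0.2, -7.7])
```

View pics/t2.png

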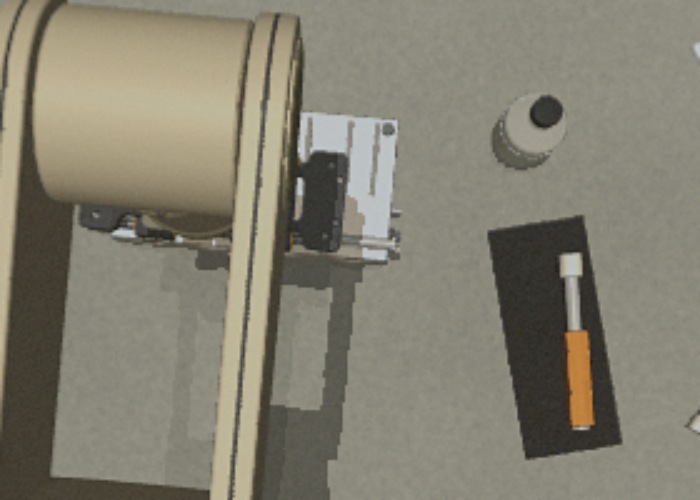

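The bail is open: its bar now lies on the robot side of the block. The drift lies with its nose at crop (571,254) and its handle end at (582,428). Next I go above the drift with the camera turned to the robot side.

Run:
```python
from h import *
c=cam("top");f=lambda x,y:(140+x/2.5,90+y/2.5)
P=onplane(c,[f(571,254),f(582,428)],.016);d=P[0]-P[1];u=d/np.linalg.norm(d);print(P,np.degrees(np.arctan2(d[1],d[0])),np.linalg.norm(d));g=P[0]-.13*u;print("grip",g)
print(go((g[0],g[1],.2),87));
```

```text
[[ 0.56225887 -0.36092802  0.016     ]
 [ 0.36913053 -0.36947009  0.016     ]] 2.532542238982185 0.1933171540387689
grip [ 0.43238584 -0.3666723   0.016     ]
([-103.1, 374.0, 84.0], [-0.1, 0.1, -92.7])
```

Request:
carry_out(rows=[[-0.103, 0.374, 0.05, 0, 0, -92.5], [-0.103, 0.374, 0.05, 0, 0, -92.5], [-0.103, 0.374, 0.05, 0, 0, -92.5], [-0.103, 0.374, 0.05, 0, 0, -92.5], [-0.103, 0.374, 0.05, 0, 0, -92.5], [-0.103, 0.374, 0.05, 0, 0, -92.5], [-0.103, 0.374, 0.05, 0, 0, -92.5], [-0.103, 0.374, 0.05, 0, 0, -92.5], [-0.103, 0.374, 0.05, 0, 0, -92.5], [-0.103, 0.374, 0.05, 0, 0, -92.5]])

```text
t: 7.75
tool_pos: [0.4327, -0.3663, 0.2336]
orientation: [-2.28, -2.156, 0.0]
force: [-1.2, 0.1, 0.4]
opening: 0.0565
gripper_force: 0.0
```

Request:
carry_out(rows=[[0, 0, 0, 0, 0, -95], [0, 0, 0, 0, 0, -95], [0, 0, 0, 0, 0, -95], [0, 0, 0, 0, 0, -95], [0, 0, 0, 0, 0, -95], [0, 0, 0, 0, 0, -95], [0, 0, 0, 0, 0, -95], [0, 0, 0, 0, 0, -95], [0, 0, 0, 0, 0, -95], [0, 0, 0, 0, 0, -95], [0, 0, 0, 0, 0, -95]])

```text
t: 9.12
tool_pos: [0.4334, -0.3665, 0.2351]
orientation: [0.042, -3.141, -0.001]
force: [0.0, 0.0, 0.2]
opening: 0.0566
gripper_force: 0.0
```

Run:
```python
from h import *
s=robot.read_state();print(s['tool_pos'],Ro.from_rotvec(s['orientation']).apply([1,0,0]),s['q'])
im,c,o=look("wrist",["drift"])
for r in o["drift"][:2]:print(rect(c,r['pixels'],.016))
cv2.imwrite("pics/w2.png",im[:,:,::-1])
```

```text
[ 0.43341803 -0.36648268  0.23509535] [-9.99641507e-01 -2.67671462e-02  6.14142586e-04] [-7.92227885e-01  3.73528419e-02  1.55658763e+00 -2.03988426e-05
  1.54852961e+00 -2.38979391e+00]
wrist drift [(0.89, [321.0, 9.0], 378), (0.85, [129.0, 171.0], 1844), (0.72, [285.0, 197.0], 3783)]
[ 264.3 -335.4   21.1   17.5  -88.4]
[ 418.9 -528.   135.4   21.   -33.4]
```

View pics/w2.png

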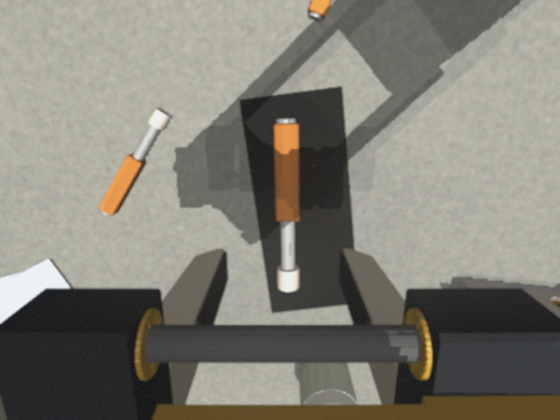

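The wrist view shows the large drift with its handle end at (286,120) and its nose at (288,291), in line with the tool, plus a small decoy at (135,165).

Run:
```python
from h import *
s=robot.read_state();w=cam("wrist",s);t=cam("top");f=lambda x,y:(140+x/2.5,90+y/2.5)
P=onplane(w,[(288,291),(286.5,120)],.016);d=P[0]-P[1];u=d/np.linalg.norm(d);print(P,np.degrees(np.arctan2(d[1],d[0])),np.linalg.norm(d))
print("heights",tri([w,t],[[(288,291)],[f(571,254)]]),tri([w,t],[[(286.5,120)],[f(582,428)]]))
g=P[0]-.13*u;print("grip",g);a=np.degrees(np.arctan2(d[1],d[0]))
print(go((g[0],g[1],.006),180+a,s))
```

```text
[[ 0.56743818 -0.35626728  0.016     ]
 [ 0.3686238  -0.36409796  0.016     ]] 2.255536349087066 0.19896852974317156
heights [ 0.5607844  -0.35720987  0.0287587 ] [ 0.36923699 -0.36483846  0.03203988]
grip [ 0.4375389  -0.36138361  0.016     ]
([-4.3, 5.0, 229.4], [0.0, -0.0, -0.6])
```

Request:
carry_out(rows=[[-0.002, 0.003, 0.06, 0, 0, -0.8], [-0.002, 0.003, 0.12, 0, 0, -0.8], [-0.002, 0.003, 0.18, 0, 0, -0.8], [-0.002, 0.003, 0.215, 0, 0, -0.8], [-0.002, 0.003, 0.229, 0, 0, -0.8], [-0.002, 0.003, 0.229, 0, 0, -0.8]])

```text
t: 9.98
tool_pos: [0.4355, -0.3638, 0.0068]
orientation: [0.07, -3.141, -0.0]
force: [0.3, -0.0, 0.0]
opening: 0.0565
gripper_force: 0.0
```

Request:
carry_out(rows=[[0, 0, 0, 0, 0, 0], [0, 0, 0, 0, 0, 0], [0, 0, 0, 0, 0, 0], [0, 0, 0, 0, 0, 0], [0, 0, 0, 0, 0, 0], [0, 0, 0, 0, 0, 0]], jaw=255, force=60)

```text
t: 10.72
tool_pos: [0.4358, -0.3637, 0.0074]
orientation: [-0.072, 3.14, -0.0]
force: [-1.2, 2.7, 6.5]
opening: 0.0255
gripper_force: 60.0
```

Request:
carry_out(rows=[[0, 0, -0.05, 0, 0, 0], [0, 0, -0.1, 0, 0, 0], [0, 0, -0.15, 0, 0, 0], [0, 0, -0.15, 0, 0, 0]])

```text
t: 11.22
tool_pos: [0.4376, -0.366, 0.1618]
orientation: [-0.072, 3.135, -0.01]
force: [-0.2, -0.6, -3.0]
opening: 0.0254
gripper_force: 60.0
```

Run:
```python
from h import *
s=robot.read_state();R=Ro.from_rotvec(s['orientation']);print(np.degrees(np.arctan2(*R.apply([1,0,0])[[1,0]])))
print(go((.4021,-.1021,.12),180-5.8,s),go((.4021,-.1021,.0414),180-5.8,s))
```

```text
-177.37911786599494
([23.7, 265.6, 39.9], [-0.4, 0.4, 8.4]) ([24.1, 266.1, 118.5], [-0.4, 0.4, 8.4])
```

Request:
carry_out(rows=[[0.024, 0.266, 0.0, 0, 0, 8.4], [0.024, 0.266, 0.0, 0, 0, 8.4], [0.024, 0.266, 0.0, 0, 0, 8.4], [0.024, 0.266, 0.0, 0, 0, 8.4], [0.024, 0.266, 0.05, 0, 0, 8.4], [0.024, 0.266, 0.1, 0, 0, 8.4], [0.024, 0.266, 0.1185, 0, 0, 8.4], [0.024, 0.266, 0.1185, 0, 0, 8.4]])

```text
t: 12.22
tool_pos: [0.3961, -0.0978, 0.0348]
orientation: [-0.158, -3.131, -0.003]
force: [0.2, 0.4, -1.6]
opening: 0.0253
gripper_force: 60.0
```

Run:
```python
from h import *
s=robot.read_state();R=Ro.from_rotvec(s['orientation']);print(s['t'],s['tool_pos'],np.degrees(np.arctan2(*R.apply([1,0,0])[[1,0]])),np.degrees(np.arccos(-R.apply([0,0,1])[2])))
a=robot.read_camera("top");b=robot.read_camera("side")
A=cv2.resize(a[140:290,200:380],None,fx=2.2,fy=2.2);B=cv2.resize(b[150:300,200:380],None,fx=2.2,fy=2.2)
cv2.imwrite("pics/t3.png",np.hstack([A,B])[:,:,::-1]);print(A.shape)
X=[(.5513,-.1174,.05),(.5312,-.1154,.05)];print(proj(cam("top"),X),proj(cam("side"),X))
```

```text
12.225 [ 0.39611295 -0.09784091  0.03480006] 174.23252410849884 0.3943734457386286
(330, 396, 3)
[[281.4558977  195.13091913]
 [280.77962349 202.58492415]] [[303.57101532 214.42392987]
 [298.22136663 215.7297896 ]]
```

View pics/t3.png

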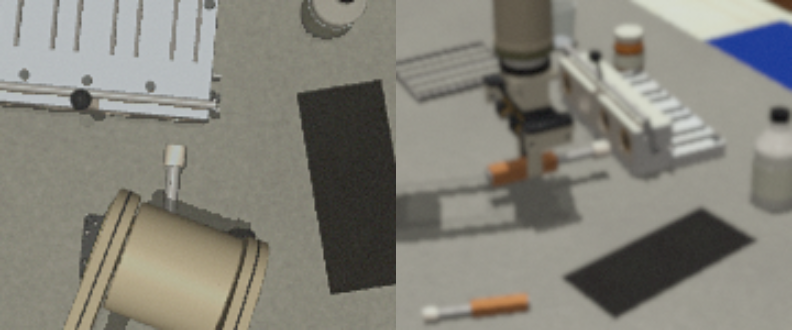

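The nose is at top-crop (174,145) and side-crop (607,148), in line with bore 1 and within 2 mm of the prediction. Now I push.

Request:
carry_out(rows=[[-0.012, 0, 0, 0, 0, 0], [-0.022, 0, 0, 0, 0, 0], [-0.03, 0, 0, 0, 0, 0], [-0.038, 0, 0, 0, 0, 0], [-0.046, 0, 0, 0, 0, 0]])

```text
t: 12.95
tool_pos: [0.4404, -0.103, 0.036]
orientation: [-0.158, -3.126, -0.002]
force: [-21.7, 0.6, 3.9]
opening: 0.0256
gripper_force: 60.0
```

Run:
```python
from h import *
s=robot.read_state();print(s['t'],s['tool_pos'],s['force'],s['gripper_force'])
```

```text
12.95 [ 0.44040211 -0.10295916  0.03599638] [-21.70212705   0.60691683   3.937664  ] 60.00365853309631
```

Request:
carry_out(rows=[[-0.008, -0.002, -0.003, 0, 0, 0], [-0.016, -0.003, -0.004, 0, 0, 0], [-0.024, -0.003, -0.004, 0, 0, 0], [-0.032, -0.003, -0.004, 0, 0, 0], [-0.04, -0.003, -0.004, 0, 0, 0], [-0.046, -0.003, -0.004, 0, 0, 0], [-0.046, -0.003, -0.004, 0, 0, 0]])

```text
t: 13.82
tool_pos: [0.4917, -0.1117, 0.0426]
orientation: [0.158, 3.136, -0.001]
force: [0.1, 0.2, -3.0]
opening: 0.0254
gripper_force: 60.0
```

Request:
carry_out(rows=[[0.045, 0, 0, 0, 0, 0], [0.09, 0, 0, 0, 0, 0], [0.094, 0, 0, 0, 0, 0], [0.094, 0.04, 0, 0, 0, 0], [0.094, 0.075, 0, 0, 0, 0], [0.094, 0.075, 0, 0, 0, 0], [0.094, 0.075, 0, 0, 0, 0]])

```text
t: 14.7
tool_pos: [0.4055, -0.0277, 0.0428]
orientation: [0.157, 3.136, -0.001]
force: [0.9, -0.2, -3.0]
opening: 0.025
gripper_force: 60.0
```

Request:
carry_out(rows=[[-0.012, 0, 0, 0, 0, 0], [-0.022, 0, 0, 0, 0, 0], [-0.03, 0, 0, 0, 0, 0], [-0.038, 0, 0, 0, 0, 0], [-0.046, 0, 0, 0, 0, 0]])

```text
t: 15.32
tool_pos: [0.4456, -0.0316, 0.04]
orientation: [-0.158, -3.126, -0.001]
force: [-20.9, 0.1, 4.3]
opening: 0.0258
gripper_force: 60.0
```

Plug 2 is present and moving. I continue through bore 2, then start on bore 3.

Request:
carry_out(rows=[[-0.008, 0, -0.001, 0, 0, 0], [-0.016, 0, -0.001, 0, 0, 0], [-0.024, 0, -0.001, 0, 0, 0], [-0.032, 0, -0.001, 0, 0, 0], [-0.04, 0, -0.001, 0, 0, 0], [-0.048, 0, 0, 0, 0, 0], [-0.048, 0, 0, 0, 0, 0]])

```text
t: 16.2
tool_pos: [0.4989, -0.0369, 0.0421]
orientation: [0.158, 3.137, -0.0]
force: [0.4, -0.5, -2.8]
opening: 0.0257
gripper_force: 60.0
```

Request:
carry_out(rows=[[0.045, 0, 0, 0, 0, 0], [0.09, 0, 0, 0, 0, 0], [0.094, 0, 0, 0, 0, 0], [0.094, 0.04, 0, 0, 0, 0], [0.094, 0.075, 0, 0, 0, 0], [0.094, 0.075, 0, 0, 0, 0], [0.094, 0.075, 0, 0, 0, 0]])

```text
t: 17.08
tool_pos: [0.4129, 0.0471, 0.0426]
orientation: [0.157, 3.137, -0.001]
force: [0.3, -0.3, -4.6]
opening: 0.0255
gripper_force: 60.0
```

Request:
carry_out(rows=[[-0.012, 0, 0, 0, 0, 0], [-0.022, 0, 0, 0, 0, 0], [-0.03, 0, 0, 0, 0, 0], [-0.038, 0, 0, 0, 0, 0], [-0.046, 0, 0, 0, 0, 0]])

```text
t: 17.7
tool_pos: [0.4583, 0.0426, 0.042]
orientation: [-0.159, -3.137, -0.0]
force: [-0.0, 0.6, -2.6]
opening: 0.0255
gripper_force: 60.0
```

There is no force in bore 3, so it looks empty. Next is bore 4.

Request:
carry_out(rows=[[0.03, 0, 0, 0, 0, 0], [0.046, 0, 0, 0, 0, 0], [0.046, 0, 0, 0, 0, 0], [0.046, 0.04, 0, 0, 0, 0], [0.046, 0.075, 0, 0, 0, 0], [0.046, 0.075, 0, 0, 0, 0], [0.046, 0.075, 0, 0, 0, 0]])

```text
t: 18.58
tool_pos: [0.4201, 0.1218, 0.0421]
orientation: [0.157, 3.138, -0.001]
force: [-1.0, 0.5, -3.1]
opening: 0.0255
gripper_force: 60.0
```

Request:
carry_out(rows=[[-0.012, 0, 0, 0, 0, 0], [-0.022, 0, 0, 0, 0, 0], [-0.03, 0, 0, 0, 0, 0], [-0.038, 0, 0, 0, 0, 0], [-0.046, 0, 0, 0, 0, 0]])

```text
t: 19.2
tool_pos: [0.4604, 0.1171, 0.0397]
orientation: [-0.158, -3.126, 0.002]
force: [-20.3, 1.5, 3.8]
opening: 0.0254
gripper_force: 60.0
```

Request:
carry_out(rows=[[-0.008, 0, -0.001, 0, 0, 0], [-0.016, 0, -0.001, 0, 0, 0], [-0.024, 0, -0.001, 0, 0, 0], [-0.032, 0, -0.001, 0, 0, 0], [-0.04, 0, -0.001, 0, 0, 0], [-0.048, 0, 0, 0, 0, 0], [-0.048, 0, 0, 0, 0, 0]])

```text
t: 20.08
tool_pos: [0.514, 0.1123, 0.042]
orientation: [0.159, 3.137, -0.0]
force: [2.2, -0.6, -5.0]
opening: 0.0252
gripper_force: 60.0
```

Request:
carry_out(rows=[[0.05, 0, 0, 0, 0, 0], [0.094, 0, 0, 0, 0, 0], [0.1, 0, -0.04, 0, 0, 0], [0.1, 0, -0.1, 0, 0, 0], [0.1, 0, -0.15, 0, 0, 0], [0.1, 0, -0.15, 0, 0, 0]])

```text
t: 20.82
tool_pos: [0.4171, 0.1231, 0.1977]
orientation: [0.158, 3.127, 0.004]
force: [0.3, -0.2, -4.2]
opening: 0.0258
gripper_force: 60.0
```

Run:
```python
from h import *
s=robot.read_state();print(s['t'],s['tool_pos'])
im,c,o=look("top",["plug1","tray","mat"])
for n,z in(("tray",.008),("mat",.003)):print(n,rect(c,o[n][0]['pixels'],z))
for r in o["plug1"][:4]:print(onplane(c,[r['pixel']],.06),rect(c,r['pixels'],.0485))
cv2.imwrite("pics/t4.png",cv2.resize(im[110:290,70:400],None,fx=2.2,fy=2.2)[:,:,::-1])
```

```text
20.825 [0.41709932 0.12309028 0.19772713]
top plug1 [(0.78, [200.0, 149.0], 348), (0.72, [286.0, 156.0], 298)]
top tray [(0.92, [111.0, 212.0], 2372)]
top mat [(0.78, [361.0, 221.0], 3709)]
tray [504.7 352.4 171.3 117.6 -88.7]
mat [ 471.6 -342.5  263.3  114.9    8.1]
[[0.67712904 0.0988145  0.06      ]] [676.6  99.1  61.5  44.1  -7.9]
[[ 0.65485117 -0.12888242  0.06      ]] [ 6.551e+02 -1.239e+02  5.480e+01  4.060e+01 -6.000e-01]
```

View pics/t4.png

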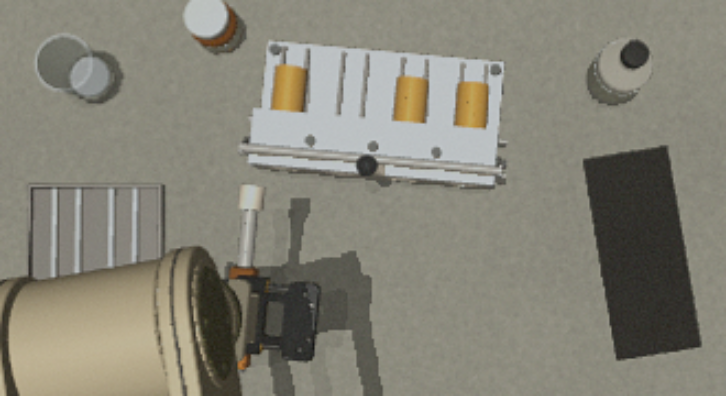

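The top view shows amber plugs on the apron at crop (289,88), (411,99) and (472,104), which are plugs 4, 2 and 1. Bore 3's rails are empty and the bail is still open. Now I return the drift to the mat.

Run:
```python
from h import *
s=robot.read_state()
print(go((.437,-.3475,.12),188.3,s),go((.437,-.3475,.009),188.3,s))
```

```text
([-71.8, -464.9, 70.3], [-0.0, -0.2, -14.1]) ([-72.1, -464.8, 181.3], [-0.0, -0.2, -14.1])
```

Request:
carry_out(rows=[[-0.072, -0.465, 0.02, 0, 0, -14], [-0.072, -0.465, 0.02, 0, 0, -14], [-0.072, -0.465, 0.02, 0, 0, -14], [-0.072, -0.465, 0.02, 0, 0, -14], [-0.072, -0.465, 0.02, 0, 0, -14], [-0.072, -0.465, 0.02, 0, 0, -14], [-0.072, -0.465, 0.05, 0, 0, -14], [-0.072, -0.465, 0.1, 0, 0, -14], [-0.072, -0.465, 0.15, 0, 0, -14], [-0.072, -0.465, 0.15, 0, 0, -14], [-0.072, -0.465, 0.15, 0, 0, -14]])

```text
t: 22.4
tool_pos: [0.4382, -0.3466, 0.042]
orientation: [0.225, -3.132, -0.002]
force: [0.7, 0.7, -2.6]
opening: 0.0254
gripper_force: 60.0
```

Run:
```python
from h import *
s=robot.read_state();R=Ro.from_rotvec(s['orientation']);print(s['t'],s['tool_pos'],go((.437,-.3475,.009),188.3,s),s['q'][5])
```

```text
22.4 [ 0.43824387 -0.3466114   0.04204099] ([1.3, -0.8, 33.0], [0.1, -0.1, -0.1]) -2.475553953429652
```

Request:
carry_out(rows=[[0.001, -0.001, 0.015, 0, 0, 0], [0.001, -0.001, 0.028, 0, 0, 0], [0.001, -0.001, 0.034, 0, 0, 0], [0.001, -0.001, 0.034, 0, 0, 0], [0.001, -0.001, 0.034, 0, 0, 0]])

```text
t: 23.02
tool_pos: [0.4381, -0.3484, 0.0086]
orientation: [-0.225, 3.133, -0.0]
force: [1.4, 1.4, 1.1]
opening: 0.0258
gripper_force: 60.0
```

Request:
carry_out(rows=[[0, 0, 0, 0, 0, 0], [0, 0, 0, 0, 0, 0], [0, 0, 0, 0, 0, 0], [0, 0, 0, 0, 0, 0], [0, 0, -0.04, 0, 0, 0], [0, 0, -0.1, 0, 0, 0], [0, 0, -0.16, 0, 0, 0], [0, 0, -0.22, 0, 0, 0], [0, 0, -0.22, 0, 0, 0]], jaw=100)

```text
t: 24.15
tool_pos: [0.4401, -0.3509, 0.2352]
orientation: [-0.225, 3.126, -0.013]
force: [1.9, 0.6, -1.0]
opening: 0.0566
gripper_force: 0.0
```

Run:
```python
from h import *
s=robot.read_state();im,c,o=look("wrist",["drift","mat"])
for n,z in(("drift",.016),("mat",.003)):
    for r in o[n][:3]:print(n,rect(c,r['pixels'],z))
print(s['tool_pos'],go((.60,-.02,.28),98,s))
```

```text
wrist drift [(0.9, [288.0, 185.0], 3596), (0.81, [120.0, 141.0], 2197), (0.74, [323.0, 7.0], 246)]
wrist mat [(0.7, [300.0, 190.0], 17123)]
drift [ 467.9 -342.7  199.6   26.3    7.9]
drift [ 418.8 -528.3  137.8   22.7  -32.4]
drift [ 267.5 -336.2   19.1   12.1  -81.8]
mat [ 468.8 -341.4  259.3  110.9    8.6]
[ 0.44011905 -0.35087183  0.2352252 ] ([-205.9, 304.2, -46.1], [-0.1, 0.7, 90.2])
```

Request:
carry_out(rows=[[-0.206, 0.304, -0.04, 0, 0, 97], [-0.206, 0.304, -0.04, 0, 0, 97], [-0.206, 0.304, -0.04, 0, 0, 97], [-0.206, 0.304, -0.04, 0, 0, 97], [-0.206, 0.304, -0.04, 0, 0, 97], [-0.206, 0.304, -0.04, 0, 0, 97], [-0.206, 0.304, -0.04, 0, 0, 97], [-0.206, 0.304, -0.04, 0, 0, 97], [-0.206, 0.304, -0.04, 0, 0, 97], [-0.206, 0.304, -0.04, 0, 0, 97]])

```text
t: 25.55
tool_pos: [0.5969, -0.0178, 0.265]
orientation: [-2.2, -2.238, 0.005]
force: [-0.3, 0.5, 0.0]
opening: 0.0566
gripper_force: 0.0
```

Request:
carry_out(rows=[[0, 0, 0, 0, 0, 97], [0, 0, 0, 0, 0, 97], [0, 0, 0, 0, 0, 97], [0, 0, 0, 0, 0, 97], [0, 0, 0, 0, 0, 97], [0, 0, 0, 0, 0, 97], [0, 0, 0, 0, 0, 97], [0, 0, 0, 0, 0, 97], [0, 0, 0, 0, 0, 97], [0, 0, 0, 0, 0, 97], [0, 0, 0, 0, 0, 97]])

```text
t: 26.92
tool_pos: [0.5975, -0.0181, 0.2666]
orientation: [-3.138, 0.152, 0.004]
force: [-0.6, 0.1, -0.1]
opening: 0.0567
gripper_force: 0.0
```

Run:
```python
from h import *
s=robot.read_state();print(s['t'],s['tool_pos'],s['q'][5]);im,c,o=look("wrist",["plug1"])
for r in o["plug1"][:4]:
    a=rect(c,r['pixels'],.0485);print(a,rect(c,r['pixels'],.055),go((a[0]/1e3,a[1]/1e3,.034),-5.8,s))
cv2.imwrite("pics/w5.png",im[:,:,::-1])
```

```text
26.925 [ 0.59748735 -0.01805947  0.26659877] 1.551549444940394
wrist plug1 [(0.94, [382.0, 122.0], 2343), (0.85, [162.0, 119.0], 2458), (0.69, [307.0, 121.0], 2385), (0.46, [519.0, 209.0], 6684)]
[ 646.8 -123.6   61.8   42.6   -5.8] [ 647.2 -121.9   60.8   41.9   -5.8] ([59.8, 100.3, 232.4], [-0.0, 0.1, 0.3])
[668.8 101.5  62.   42.4  -6.1] [668.9  99.4  61.   41.7  -6.1] ([60.0, -125.9, 232.5], [-0.0, 0.1, 0.3])
[653.4 -49.   62.9  41.4  -5.4] [653.8 -48.6  61.9  40.7  -5.4] ([59.2, 25.4, 232.5], [-0.0, 0.1, 0.3])
[ 514.1 -287.1  182.    74.     6.5] [ 516.8 -282.7  178.9   72.8    6.5] ([-56.4, 275.9, 232.7], [-0.0, 0.1, 0.3])
```

View pics/w5.png

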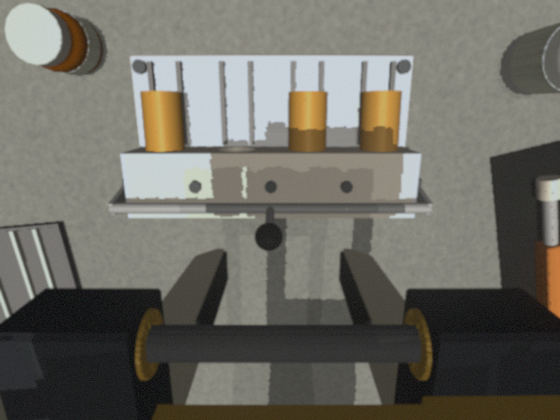

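The wrist view shows the three plugs lying square on their rails, at (162,120), (307,121) and (382,121). I pick up plug 4 on the left first.

Request:
carry_out(rows=[[0.063, -0.06, 0.0, 0, 0, 0], [0.063, -0.124, 0.05, 0, 0, 0], [0.063, -0.124, 0.11, 0, 0, 0], [0.063, -0.124, 0.17, 0, 0, 0], [0.063, -0.124, 0.21, 0, 0, 0], [0.063, -0.124, 0.2305, 0, 0, 0], [0.063, -0.124, 0.2305, 0, 0, 0], [0.063, -0.124, 0.2305, 0, 0, 0]])

```text
t: 28.02
tool_pos: [0.6757, 0.0989, 0.0412]
orientation: [-3.137, 0.158, -0.008]
force: [-0.1, 0.8, 0.3]
opening: 0.0566
gripper_force: 0.0
```

Request:
carry_out(rows=[[0, 0, 0, 0, 0, 0], [0, 0, 0, 0, 0, 0], [0, 0, 0, 0, 0, 0], [0, 0, 0, 0, 0, 0], [0, 0, 0, 0, 0, 0]], jaw=255, force=25)

```text
t: 28.65
tool_pos: [0.6748, 0.0998, 0.0396]
orientation: [-3.136, 0.158, -0.006]
force: [2.0, 4.2, 6.7]
opening: 0.0393
gripper_force: 25.0
```

Request:
carry_out(rows=[[0, 0, -0.03, 0, 0, 0], [0, 0, -0.08, 0, 0, 0], [0, 0, -0.14, 0, 0, 0], [0, 0, -0.2, 0, 0, 0], [0, 0, -0.2, 0, 0, 0]])

```text
t: 29.28
tool_pos: [0.6763, 0.0988, 0.2456]
orientation: [-3.137, 0.159, -0.018]
force: [0.7, 0.4, -1.3]
opening: 0.039
gripper_force: 25.0
```

Run:
```python
from h import *
s=robot.read_state();print(s['t'],s['tool_pos'])
im,c,o=look("top",["tray"])
print(rect(c,o["tray"][0]['pixels'],.008))
print(go((.42,.35,.26),-3,s))
```

```text
29.275 [0.67631302 0.09879663 0.24561666]
top tray [(0.71, [244.0, 168.0], 5322), (0.57, [123.0, 203.0], 545)]
[648.8 -14.1 313.7 168.   85.2]
([-280.1, -224.1, -17.3], [-0.1, -0.7, -2.8])
```

Request:
carry_out(rows=[[-0.28, -0.224, -0.02, 0, 0, -4], [-0.28, -0.224, -0.02, 0, 0, -4], [-0.28, -0.224, -0.02, 0, 0, -4], [-0.28, -0.224, -0.02, 0, 0, -4], [-0.28, -0.224, -0.02, 0, 0, -4], [-0.28, -0.224, -0.02, 0, 0, -4], [-0.28, -0.224, -0.02, 0, 0, -4], [-0.28, -0.224, -0.02, 0, 0, -4], [-0.28, -0.224, -0.02, 0, 0, -4]])

```text
t: 30.5
tool_pos: [0.4177, 0.3488, 0.2564]
orientation: [3.14, -0.051, -0.002]
force: [-0.2, 0.4, -1.6]
opening: 0.0393
gripper_force: 25.0
```

Run:
```python
from h import *
s=robot.read_state();print(s['t'],s['tool_pos'],s['q'][5]);im,c,o=look("wrist",["tray"])
for r in o["tray"][:2]:print(rect(c,r['pixels'],.008))
cv2.imwrite("pics/w6.png",im[:,:,::-1])
```

```text
30.5 [0.41770783 0.34877515 0.25642936] 2.205178924117968
wrist tray [(0.73, [287.0, 258.0], 7435), (0.59, [280.0, 125.0], 26958)]
[307.4 351.7 132.2 120.2  -4.1]
[4.605e+02 3.534e+02 2.040e+02 1.728e+02 2.000e-01]
```

View pics/w6.png

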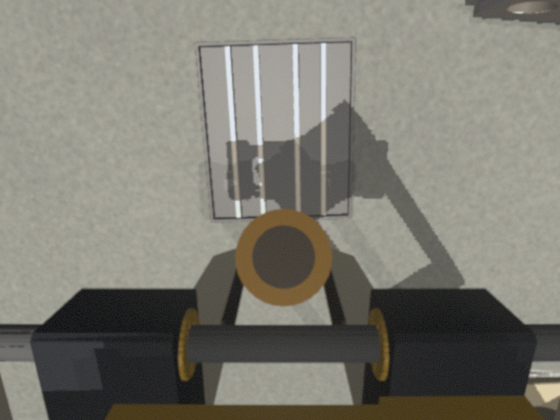

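The tray is seen upright at (200–353, 40–218) with 4 ribs. However, the plug in the grip has swung nearly upright: its end face is at (284,257). It was held off-centre and pivoted about the pads. I'll grip harder and lean the tool about 45° so the plug goes back towards level, then look.

Request:
carry_out(rows=[[0, 0, 0, 0, -10, 0], [0, 0, 0, 0, -20, 0], [0, 0, 0, 0, -30, 0], [0, 0, 0, 0, -38, 0], [0, 0, 0, 0, -45, 0], [0, 0, 0, 0, -45, 0], [0, 0, 0, 0, -45, 0]], force=45)

```text
t: 31.48
tool_pos: [0.4178, 0.3499, 0.2579]
orientation: [-2.893, 0.046, 1.192]
force: [0.4, -0.3, -0.3]
opening: 0.0387
gripper_force: 44.9
```

Run:
```python
from h import *
s=robot.read_state();R=Ro.from_rotvec(s['orientation']);print(s['t'],s['tool_pos'],R.as_matrix().round(3).tolist(),np.round(s['q'],2),s['opening'])
a=robot.read_camera("wrist");b=robot.read_camera("side")
print(proj(cam("side"),[s['tool_pos']]))
cv2.imwrite("pics/w7.png",np.hstack([cv2.resize(a,(400,300)),cv2.resize(b[60:240,100:340],(400,300))])[:,:,::-1])
```

```text
31.475 [0.41777992 0.34989648 0.25787351] [[0.709, -0.032, -0.704], [-0.022, -0.999, 0.023], [-0.705, -0.0, -0.71]] [0.4  0.62 1.01 0.37 2.21 2.11] 0.038687325360133674
[[209.45390913 125.20474707]]
```

View pics/w7.png

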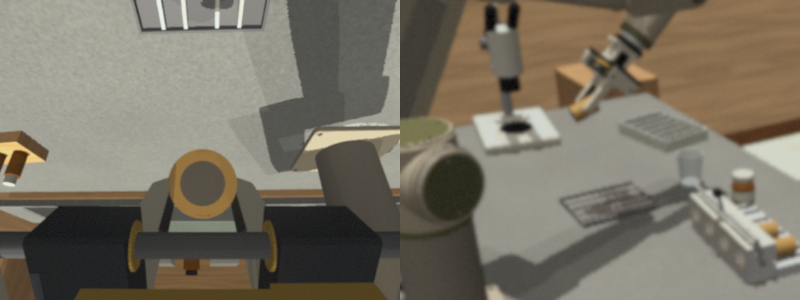

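The side view shows the plug still gripped, roughly along the fingers, with the tool leaning 45°. I'll lower its trailing end into the left lane and roll it flat against the ribs.

Request:
carry_out(rows=[[0.05, -0.0395, 0.03, 0, 0, 0], [0.08, -0.0395, 0.06, 0, 0, 0], [0.11, -0.0395, 0.09, 0, 0, 0], [0.13, -0.0395, 0.11, 0, 0, 0], [0.14, -0.0395, 0.119, 0, 0, 0], [0.14, -0.0395, 0.119, 0, 0, 0], [0.14, -0.0395, 0.119, 0, 0, 0]])

```text
t: 32.45
tool_pos: [0.4344, 0.3895, 0.0764]
orientation: [-2.892, 0.044, 1.193]
force: [-0.3, -0.0, -1.4]
opening: 0.0388
gripper_force: 44.9
```

Run:
```python
from h import *
s=robot.read_state();print(s['t'],s['tool_pos'],s['force'])
b=robot.read_camera("side");u,v=proj(cam("side"),[s['tool_pos']])[0];print(u,v)
u,v=int(u),int(v)
cv2.imwrite("pics/s8.png",cv2.resize(b[v-60:v+60,u-80:u+80],(800,600),interpolation=cv2.INTER_CUBIC)[:,:,::-1])
```

```text
32.45 [0.43437593 0.38947083 0.07644908] [-0.27172202 -0.02195846 -1.38902535]
214.10483632341246 164.44254204726198
```

View pics/s8.png

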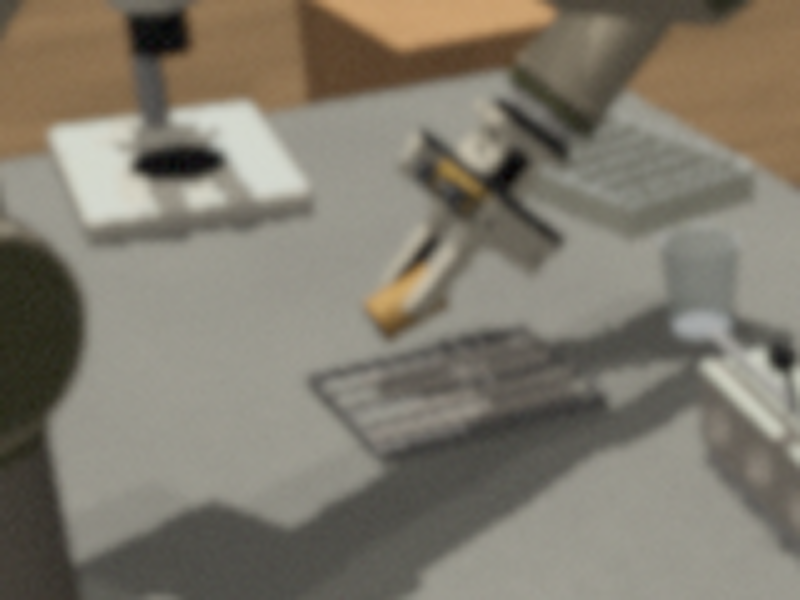

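The plug leans only about 25–30°, with its low end towards the robot at (385,315) in the crop. I lower it.

Request:
carry_out(rows=[[0.007, 0, 0.007, 0, 0, 0], [0.014, 0, 0.014, 0, 0, 0], [0.021, 0, 0.021, 0, 0, 0], [0.021, 0, 0.021, 0, 0, 0]], force=20)

```text
t: 33.0
tool_pos: [0.4323, 0.3885, 0.0432]
orientation: [-2.891, 0.046, 1.202]
force: [0.2, -0.2, -0.7]
opening: 0.0394
gripper_force: 20.0
```

Request:
carry_out(rows=[[0.006, 0, 0.004, 0, 0, 0], [0.006, 0, 0.004, 0, 0, 0]])

```text
t: 33.25
tool_pos: [0.4346, 0.3888, 0.0372]
orientation: [-2.891, 0.045, 1.199]
force: [-0.7, -0.4, -2.0]
opening: 0.0396
gripper_force: 20.0
```

Request:
carry_out(rows=[[0.006, 0, 0.004, 0, 0, 0], [0.006, 0, 0.004, 0, 0, 0]])

```text
t: 33.5
tool_pos: [0.4368, 0.3888, 0.0312]
orientation: [-2.891, 0.045, 1.196]
force: [2.4, -1.7, 3.2]
opening: 0.0394
gripper_force: 20.0
```

Request:
carry_out(rows=[[0.004, 0, 0.002, 0, 0, 0], [0.008, 0, 0.004, 0, 0, 0], [0.008, 0, 0.004, 0, 0, 0]])

```text
t: 33.88
tool_pos: [0.4399, 0.3889, 0.0248]
orientation: [-2.89, 0.043, 1.196]
force: [3.1, -3.0, 12.7]
opening: 0.0396
gripper_force: 20.1
```

Request:
carry_out(rows=[[0.004, 0, 0.002, 0, 0, 0], [0.007, 0, 0.004, 0, 0, 0], [0.007, 0, 0.004, 0, 0, 0]])

```text
t: 34.25
tool_pos: [0.4425, 0.3891, 0.02]
orientation: [-2.89, 0.041, 1.196]
force: [2.2, -5.6, 28.4]
opening: 0.0396
gripper_force: 20.1
```

Request:
carry_out(rows=[[0, 0, 0, 0, 0, 0], [0, 0, 0, 0, 0, 0], [0, 0, 0, 0, 0, 0], [0, 0, 0, 0, 0, 0], [0, 0, -0.04, 0, 0, 0], [0, 0, -0.1, 0, 0, 0], [0, 0, -0.16, 0, 0, 0], [0, 0, -0.2, 0, 0, 0]], jaw=105)

```text
t: 35.25
tool_pos: [0.5697, 0.385, 0.1451]
orientation: [-2.889, 0.049, 1.19]
force: [0.5, 0.9, 1.0]
opening: 0.0548
gripper_force: 0.0
```

Request:
carry_out(rows=[[-0.05, 0, -0.05, 0, 10, 0], [-0.08, 0, -0.05, 0, 20, 0], [-0.1, 0, -0.05, 0, 30, 0], [-0.1, 0, -0.05, 0, 38, 0], [-0.1, 0, -0.05, 0, 45, 0], [-0.1, 0, -0.05, 0, 45, 0]])

```text
t: 36.0
tool_pos: [0.5303, 0.3866, 0.2499]
orientation: [-3.138, 0.051, -0.008]
force: [0.2, 0.1, 0.6]
opening: 0.0546
gripper_force: 0.0
```

Run:
```python
from h import *
s=robot.read_state();print(s['t'],s['tool_pos'],go((.40,.35,.26),0,s))
im,c,o=look("wrist",["tray","plug1"])
for r in o["tray"][:1]:print(rect(c,r['pixels'],.008))
for r in o["plug1"][:2]:print(rect(c,r['pixels'],.026))
cv2.imwrite("pics/w9.png",im[:,:,::-1])
```

```text
36.0 [0.53031777 0.38656431 0.24992804] ([-129.0, 40.7, -10.9], [-0.2, -0.3, -1.8])
wrist tray [(0.97, [312.0, 210.0], 18250)]
wrist plug1 [(0.72, [287.0, 252.0], 1931)]
[ 4.594e+02  3.532e+02  2.029e+02  1.704e+02 -2.000e-01]
[441.3 389.5  75.8  39.   -1.1]
```

View pics/w9.png

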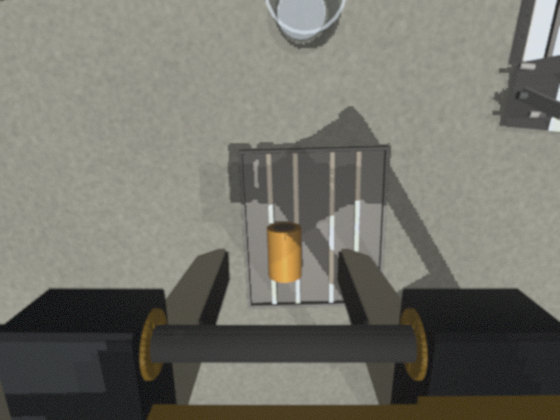

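Plug 4 lies in the left lane at (286,252): y = +36 mm and x ≈ −22 mm in the tray frame, which is good. Now plug 2, this time centring the grip lengthways.

Run:
```python
from h import *
s=robot.read_state();print(go((.60,-.045,.235),-5.8,s))
```

```text
([82.4, 429.1, 13.4], [-0.2, -0.1, 3.9])
```

Request:
carry_out(rows=[[0.082, 0.429, 0, 0, 0, 4], [0.082, 0.429, 0, 0, 0, 4], [0.082, 0.429, 0, 0, 0, 4], [0.082, 0.429, 0, 0, 0, 4], [0.082, 0.429, 0, 0, 0, 4], [0.082, 0.429, 0, 0, 0, 4], [0.082, 0.429, 0.013, 0, 0, 4], [0.082, 0.429, 0.013, 0, 0, 4], [0.082, 0.429, 0.013, 0, 0, 4], [0.082, 0.429, 0.013, 0, 0, 4]], force=50)

```text
t: 37.4
tool_pos: [0.6003, -0.0441, 0.2351]
orientation: [-3.134, 0.162, -0.002]
force: [0.6, -0.0, -0.4]
opening: 0.0546
gripper_force: 0.0
```

Run:
```python
from h import *
s=robot.read_state();print(s['t'],s['tool_pos']);im,c,o=look("wrist",["plug1"])
for r in o["plug1"][:3]:
    a=rect(c,r['pixels'],.0485);print(a,rect(c,r['pixels'],.065),go((a[0]/1e3,a[1]/1e3,.036),-5.8,s))
```

```text
37.4 [ 0.60031563 -0.04413164  0.2351008 ]
wrist plug1 [(0.73, [280.0, 129.0], 2738), (0.6, [361.0, 128.0], 2850)]
[652.4 -48.7  62.3  40.8  -6. ] [653.5 -48.9  59.3  38.9  -6. ] ([52.0, -0.1, 199.2], [-0.2, -0.1, -0.1])
[ 647.  -123.1   63.    42.    -5.8] [ 648.3 -119.8   60.    40.    -5.8] ([54.4, 74.5, 198.9], [-0.2, -0.1, -0.1])
```

Request:
carry_out(rows=[[0.053, 0, 0.03, 0, 0, 0], [0.053, 0, 0.09, 0, 0, 0], [0.053, 0, 0.15, 0, 0, 0], [0.053, 0, 0.185, 0, 0, 0], [0.053, 0, 0.199, 0, 0, 0], [0.053, 0, 0.199, 0, 0, 0], [0.053, 0, 0.199, 0, 0, 0]])

```text
t: 38.38
tool_pos: [0.6549, -0.0502, 0.0388]
orientation: [-3.135, 0.164, -0.009]
force: [-0.4, -0.6, 0.2]
opening: 0.0544
gripper_force: 0.0
```

Run:
```python
from h import *
s=robot.read_state();print(s['tool_pos'],go((.653,-.049,.036),-5.8,s),s['force'])
```

```text
[ 0.6548993  -0.05023892  0.03875665] ([-2.0, -1.0, 2.7], [-0.2, -0.3, -0.2]) [-0.38280031 -0.56665936  0.15159573]
```

Request:
carry_out(rows=[[-0.002, -0.001, 0.0025, 0, 0, 0], [-0.002, -0.001, 0.0025, 0, 0, 0], [-0.002, -0.001, 0.0025, 0, 0, 0]])

```text
t: 38.75
tool_pos: [0.6513, -0.0491, 0.034]
orientation: [-3.134, 0.164, -0.003]
force: [-0.3, 0.2, -0.3]
opening: 0.0547
gripper_force: 0.0
```

Request:
carry_out(rows=[[0, 0, 0, 0, 0, 0], [0, 0, 0, 0, 0, 0], [0, 0, 0, 0, 0, 0], [0, 0, 0, 0, 0, 0], [0, 0, 0, 0, 0, 0]], jaw=255, force=50)

```text
t: 39.38
tool_pos: [0.6513, -0.0486, 0.0336]
orientation: [-3.134, 0.164, -0.003]
force: [0.7, 4.1, 1.5]
opening: 0.039
gripper_force: 50.0
```

Request:
carry_out(rows=[[0, 0, -0.01, 0, 0, 0], [0, 0, -0.03, 0, 0, 0], [0, 0, -0.06, 0, 0, 0], [0, 0, -0.06, 0, 0, 0]])

```text
t: 39.88
tool_pos: [0.653, -0.0501, 0.0964]
orientation: [-3.135, 0.165, -0.01]
force: [0.9, -0.3, -1.0]
opening: 0.0391
gripper_force: 50.0
```

Run:
```python
from h import *
s=robot.read_state();print(s['tool_pos'],s['opening']);im,c,o=look("wrist",["plug1"])
for r in o["plug1"][:3]:
    y,x=np.where(r['pixels']);print(x.min(),x.max(),y.min(),y.max())
hsv=cv2.cvtColor(im,cv2.COLOR_RGB2HSV)
m=cv2.inRange(hsv,(10,120,60),(28,255,255));
n,l,st,ce=cv2.connectedComponentsWithStats(m)
print([st[i].tolist() for i in range(1,n) if st[i][4]>300])
```

```text
[ 0.65300498 -0.05012284  0.0964043 ] 0.03908478276403055
wrist plug1 [(0.77, [282.0, 264.0], 9467), (0.61, [403.0, 231.0], 7060)]
229 338 208 318
366 439 178 286
[[368, 185, 69, 102, 6119], [230, 209, 108, 108, 5137], [178, 309, 21, 72, 772], [369, 309, 20, 72, 760], [105, 396, 437, 24, 7338]]
```

Plug 2 tipped up as well: a 108 px ring at (284,263), but held near its centre. Its trailing end was probably still caught under the bore's rim as I lifted. I'll use the same leaning placement for plug 2, and pull plug 1 outwards before lifting it.

Run:
```python
from h import *
s=robot.read_state();print(go((.40,.317,.26),-1.5,s))
```

```text
([-287.8, -338.8, -166.4], [-0.2, -0.1, -4.5])
```

Request:
carry_out(rows=[[0.03, 0, -0.06, 0, 0, 0], [0.03, 0, -0.12, 0, 0, 0], [0, 0, -0.166, 0, 0, 0], [-0.288, -0.339, -0.166, 0, 0, -4.5], [-0.288, -0.339, -0.166, 0, 0, -4.5], [-0.288, -0.339, -0.166, 0, 0, -4.5], [-0.288, -0.339, -0.166, 0, 0, -4.5], [-0.288, -0.339, -0.166, 0, 0, -4.5], [-0.288, -0.339, -0.166, 0, 0, -4.5], [-0.288, -0.339, -0.166, 0, 0, -4.5], [-0.288, -0.339, -0.166, 0, 0, -4.5], [-0.288, -0.339, -0.166, 0, 0, -4.5]])

```text
t: 41.48
tool_pos: [0.3994, 0.3173, 0.259]
orientation: [-3.14, 0.039, -0.001]
force: [0.3, -0.5, -1.0]
opening: 0.0388
gripper_force: 50.0
```

Request:
carry_out(rows=[[0, 0, 0, 0, -10, 0], [0, 0, 0, 0, -20, 0], [0, 0, 0, 0, -30, 0], [0, 0, 0, 0, -38, 0], [0, 0, 0, 0, -45, 0], [0, 0, 0, 0, -45, 0], [0, 0, 0, 0, -45, 0]])

```text
t: 42.35
tool_pos: [0.4007, 0.3168, 0.2601]
orientation: [-2.892, 0.038, 1.191]
force: [-0.3, -0.2, -0.6]
opening: 0.0392
gripper_force: 50.0
```

```bash
cat >> h.py <<'E'
def rel(d,s):
    return np.round(Ro.from_rotvec(s['orientation']).inv().apply(d),4).tolist()
E
python3 - <<'E'
from h import *
s=robot.read_state();p=np.array(s['tool_pos']);print(s['t'],p,np.degrees(np.arctan2(*Ro.from_rotvec(s['orientation']).apply([0,-1,0])[[1,0]])))
print(rel(np.array([.40,.317,.06])-p,s),rel(np.array([.40,.317,.038])-p,s))
im,c,o=look("wrist",["plug1"])
for r in o["plug1"][:1]:
    y,x=np.where(r['pixels']);print(x.min(),x.max(),y.min(),y.max())
t,c,o=look("top",["tray"]);print(rect(c,o["tray"][0]['pixels'],.008))
E
```

```text
42.35 [0.40067052 0.31680628 0.26011106] 88.40021072881986
[0.1404, 0.0005, 0.1426] [0.1559, 0.0006, 0.1582]
wrist plug1 [(0.89, [281.0, 264.0], 9570)]
229 338 207 317
top tray [(0.84, [124.0, 228.0], 2570)]
[4.625e+02 3.357e+02 2.040e+02 1.426e+02 4.000e-01]
```

Request:
carry_out(rows=[[0.04, 0, 0.04, 0, 0, 0], [0.08, 0, 0.08, 0, 0, 0], [0.11, 0, 0.112, 0, 0, 0], [0.135, 0, 0.137, 0, 0, 0], [0.15, 0, 0.152, 0, 0, 0], [0.156, 0, 0.158, 0, 0, 0], [0.156, 0, 0.158, 0, 0, 0]], force=25)

```text
t: 43.42
tool_pos: [0.3991, 0.3185, 0.0389]
orientation: [-2.892, 0.035, 1.193]
force: [-0.1, 0.8, -1.2]
opening: 0.0392
gripper_force: 25.0
```

Request:
carry_out(rows=[[0.004, 0, 0.003, 0, 0, 0], [0.008, 0, 0.005, 0, 0, 0], [0.008, 0, 0.005, 0, 0, 0]])

```text
t: 43.8
tool_pos: [0.401, 0.3182, 0.0289]
orientation: [-2.891, 0.036, 1.195]
force: [0.1, -0.7, -1.0]
opening: 0.0395
gripper_force: 25.0
```

Request:
carry_out(rows=[[0.004, 0, 0.002, 0, 0, 0], [0.006, 0, 0.003, 0, 0, 0], [0.006, 0, 0.003, 0, 0, 0]])

```text
t: 44.18
tool_pos: [0.4041, 0.3182, 0.0249]
orientation: [-2.891, 0.035, 1.193]
force: [1.1, -3.1, 11.8]
opening: 0.0394
gripper_force: 25.0
```

Request:
carry_out(rows=[[0.003, 0, 0.002, 0, 0, 0], [0.006, 0, 0.004, 0, 0, 0], [0.006, 0, 0.004, 0, 0, 0]])

```text
t: 44.55
tool_pos: [0.4066, 0.3175, 0.0196]
orientation: [-2.892, 0.035, 1.192]
force: [5.5, -8.3, 21.7]
opening: 0.0395
gripper_force: 25.0
```

Request:
carry_out(rows=[[0, 0, 0, 0, 0, 0], [0, 0, 0, 0, 0, 0], [0, 0, 0, 0, 0, 0], [0, 0, 0, 0, 0, 0], [0, 0, -0.04, 0, 0, 0], [0, 0, -0.1, 0, 0, 0], [0, 0, -0.16, 0, 0, 0], [0, 0, -0.2, 0, 0, 0]], jaw=105)

```text
t: 45.55
tool_pos: [0.5473, 0.3139, 0.1596]
orientation: [-2.892, 0.036, 1.19]
force: [0.3, 0.1, -0.8]
opening: 0.0548
gripper_force: 0.0
```

Request:
carry_out(rows=[[-0.05, 0, -0.05, 0, 10, 0], [-0.08, 0, -0.05, 0, 20, 0], [-0.1, 0, -0.05, 0, 30, 0], [-0.1, 0, -0.05, 0, 38, 0], [-0.1, 0, -0.05, 0, 45, 0], [-0.1, 0, -0.05, 0, 45, 0]])

```text
t: 46.3
tool_pos: [0.5079, 0.3151, 0.2639]
orientation: [-3.138, 0.037, -0.003]
force: [-0.3, 0.4, 0.7]
opening: 0.0546
gripper_force: 0.0
```

Run:
```python
from h import *
s=robot.read_state();print(s['t'],s['tool_pos'])
im,c,o=look("wrist",["tray","plug1"])
for r in o["tray"][:1]:print(rect(c,r['pixels'],.008))
for r in o["plug1"][:3]:print(rect(c,r['pixels'],.026),rect(c,r['pixels'],.046))
cv2.imwrite("pics/w10.png",im[:,:,::-1])
print(go((.60,-.115,.235),-5.8,s))
```

```text
46.3 [0.50785953 0.31511201 0.26393188]
wrist tray [(0.74, [259.0, 186.0], 17227)]
wrist plug1 [(0.87, [282.0, 243.0], 1772), (0.86, [225.0, 227.0], 1734)]
[459.6 353.8 202.6 172.    0. ]
[423.9 317.8  72.4  38.9  -0.7] [431.8 317.5  68.8  37.   -0.7]
[442.  389.4  73.2  40.7  -0.6] [449.  385.6  69.6  38.7  -0.6]
([102.3, 427.9, 27.6], [-0.2, -0.1, 4.4])
```

Request:
carry_out(rows=[[0.102, 0.428, 0, 0, 0, 4.4], [0.102, 0.428, 0, 0, 0, 4.4], [0.102, 0.428, 0, 0, 0, 4.4], [0.102, 0.428, 0, 0, 0, 4.4], [0.102, 0.428, 0, 0, 0, 4.4], [0.102, 0.428, 0, 0, 0, 4.4], [0.102, 0.428, 0.02, 0, 0, 4.4], [0.102, 0.428, 0.028, 0, 0, 4.4], [0.102, 0.428, 0.028, 0, 0, 4.4], [0.102, 0.428, 0.028, 0, 0, 4.4]])

```text
t: 47.7
tool_pos: [0.6013, -0.1148, 0.2343]
orientation: [-3.134, 0.16, -0.002]
force: [0.1, -0.8, -0.4]
opening: 0.0544
gripper_force: 0.0
```

Run:
```python
from h import *
s=robot.read_state();print(s['t'],s['tool_pos']);im,c,o=look("wrist",["plug1"])
for r in o["plug1"][:2]:
    a=rect(c,r['pixels'],.0485);print(a,rect(c,r['pixels'],.065),go((a[0]/1e3,a[1]/1e3,.036),-5.8,s))
```

```text
47.7 [ 0.60125192 -0.11480798  0.23427319]
wrist plug1 [(0.74, [289.0, 136.0], 2722)]
[ 645.8 -123.3   62.3   39.8   -4.8] [ 647.3 -123.3   59.4   38.    -4.8] ([45.0, 4.7, 198.3], [-0.2, -0.1, -0.0])
```

Request:
carry_out(rows=[[0.045, 0.004, 0.03, 0, 0, 0], [0.045, 0.004, 0.09, 0, 0, 0], [0.045, 0.004, 0.15, 0, 0, 0], [0.045, 0.004, 0.185, 0, 0, 0], [0.045, 0.004, 0.2, 0, 0, 0], [0.045, 0.004, 0.2, 0, 0, 0], [0.045, 0.004, 0.2, 0, 0, 0], [0.045, 0.004, 0.2, 0, 0, 0]])

```text
t: 48.8
tool_pos: [0.6472, -0.1242, 0.0366]
orientation: [-3.135, 0.162, -0.008]
force: [-0.1, -0.1, 1.2]
opening: 0.0548
gripper_force: 0.0
```

Request:
carry_out(rows=[[0, 0, 0, 0, 0, 0], [0, 0, 0, 0, 0, 0], [0, 0, 0, 0, 0, 0], [0, 0, 0, 0, 0, 0], [0, 0, 0, 0, 0, 0]], jaw=255, force=50)

```text
t: 49.42
tool_pos: [0.6459, -0.1236, 0.0346]
orientation: [-3.134, 0.161, -0.004]
force: [0.6, 2.7, 5.3]
opening: 0.0389
gripper_force: 50.0
```

Request:
carry_out(rows=[[0.008, 0, 0, 0, 0, 0], [0.016, 0, 0, 0, 0, 0], [0.02, 0, 0, 0, 0, 0], [0.02, 0, 0, 0, 0, 0], [0.02, 0, -0.01, 0, 0, 0], [0.02, 0, -0.03, 0, 0, 0], [0.02, 0, -0.06, 0, 0, 0], [0.02, 0, -0.06, 0, 0, 0]])

```text
t: 50.42
tool_pos: [0.6682, -0.127, 0.0989]
orientation: [-3.136, 0.162, -0.014]
force: [1.2, -0.0, -1.3]
opening: 0.0391
gripper_force: 50.0
```

Run:
```python
from h import *
s=robot.read_state();print(s['tool_pos'],s['opening']);im,c,o=look("wrist",["plug1"])
for r in o["plug1"][:3]:
    y,x=np.where(r['pixels']);print(x.min(),x.max(),y.min(),y.max())
print(go((.505,.3175,.26),-.5,s))
cv2.imwrite("pics/w11.png",im[:,:,::-1])
```

```text
[ 0.66816443 -0.12703296  0.09889517] 0.03909903448625619
wrist plug1 [(0.64, [284.0, 264.0], 10557)]
237 327 201 324
([-206.6, -425.7, -162.2], [-0.1, -0.5, -5.4])
```

Plug 1 is held level this time (a 90×123 px outline). I carry it to the right lane.

Request:
carry_out(rows=[[0, 0, -0.06, 0, 0, 0], [0, 0, -0.12, 0, 0, 0], [0, 0, -0.162, 0, 0, 0], [-0.204, -0.426, -0.162, 0, 0, -5.4], [-0.204, -0.426, -0.162, 0, 0, -5.4], [-0.204, -0.426, -0.162, 0, 0, -5.4], [-0.204, -0.426, -0.162, 0, 0, -5.4], [-0.204, -0.426, -0.162, 0, 0, -5.4], [-0.204, -0.426, -0.162, 0, 0, -5.4], [-0.204, -0.426, -0.162, 0, 0, -5.4], [-0.204, -0.426, -0.162, 0, 0, -5.4], [-0.204, -0.426, -0.162, 0, 0, -5.4]])

```text
t: 52.02
tool_pos: [0.504, 0.3203, 0.2553]
orientation: [-3.139, 0.008, 0.002]
force: [0.0, -1.8, -1.0]
opening: 0.0388
gripper_force: 50.0
```

Run:
```python
from h import *
s=robot.read_state();print(s['t'],s['tool_pos'],s['opening'])
im,c,o=look("wrist",["tray"])
for r in o["tray"][:2]:print(rect(c,r['pixels'],.008))
t,c,o=look("top",["tray"])
print(rect(c,o["tray"][0]['pixels'],.008))
print(go((.508,.3175,.06),0,s))
```

```text
52.025 [0.50404703 0.32028786 0.2552901 ] 0.038784768400869835
wrist tray [(0.63, [246.0, 167.0], 13226), (0.19, [507.0, 56.0], 12165)]
[4.611e+02 3.536e+02 2.006e+02 1.730e+02 1.000e-01]
[624.2  77.6 132.6 119.  -89.8]
top tray [(0.68, [241.0, 164.0], 6543), (0.66, [122.0, 229.0], 2815), (0.53, [234.0, 179.0], 490)]
[649.9  -4.3 339.7 167.4  83.9]
([4.2, 3.2, 195.3], [-0.1, 0.1, -0.3])
```

Tray unchanged. I lower.

Request:
carry_out(rows=[[0.004, 0.003, 0.06, 0, 0, 0], [0.004, 0.003, 0.12, 0, 0, 0], [0.004, 0.003, 0.17, 0, 0, 0], [0.004, 0.003, 0.2, 0, 0, 0], [0.004, 0.003, 0.215, 0, 0, 0], [0.004, 0.003, 0.225, 0, 0, 0], [0.004, 0.003, 0.225, 0, 0, 0]])

```text
t: 53.1
tool_pos: [0.5108, 0.3157, 0.0326]
orientation: [-3.138, 0.014, -0.003]
force: [-0.3, 0.4, -0.4]
opening: 0.0393
gripper_force: 50.0
```

Run:
```python
from h import *
s=robot.read_state();print(s['tool_pos'],s['force'],go((.508,.3175,.014),0,s))
```

```text
[0.51079529 0.31570403 0.0326302 ] [-0.32842638  0.35513831 -0.44900281] ([-2.9, -1.7, 18.6], [-0.2, -0.1, -0.5])
```

Request:
carry_out(rows=[[-0.003, -0.001, 0.007, 0, 0, 0], [-0.003, -0.001, 0.013, 0, 0, 0], [-0.003, -0.001, 0.017, 0, 0, 0], [-0.003, -0.001, 0.017, 0, 0, 0]])

```text
t: 53.6
tool_pos: [0.507, 0.3168, 0.0147]
orientation: [-3.139, 0.014, -0.002]
force: [0.4, -0.5, -1.1]
opening: 0.0389
gripper_force: 50.0
```

Request:
carry_out(rows=[[0, 0, 0, 0, 0, 0], [0, 0, 0, 0, 0, 0], [0, 0, 0, 0, 0, 0], [0, 0, 0, 0, 0, 0], [0, 0, -0.02, 0, 0, 0], [0, 0, -0.06, 0, 0, 0], [0, 0, -0.12, 0, 0, 0], [0, 0, -0.18, 0, 0, 0], [0, 0, -0.23, 0, 0, 0]], jaw=118)

```text
t: 54.72
tool_pos: [0.5073, 0.3164, 0.2501]
orientation: [-3.137, 0.014, -0.008]
force: [0.8, 1.0, -0.1]
opening: 0.05
gripper_force: 0.0
```

Request:
carry_out(rows=[[-0.1, 0.25, 0, 0, 0, 0], [-0.1, 0.25, 0, 0, 0, 0], [-0.1, 0.25, 0, 0, 0, 0], [-0.1, 0.25, 0, 0, 0, 0], [-0.1, 0.25, 0, 0, 0, 0], [-0.1, 0.25, 0, 0, 0, 0]])

```text
t: 55.48
tool_pos: [0.4048, 0.0661, 0.2459]
orientation: [-3.138, 0.018, -0.007]
force: [-0.0, 0.2, -0.0]
opening: 0.05
gripper_force: 0.0
```

Run:
```python
from h import *
s=robot.read_state();print(s['t'],s['tool_pos'],s['opening'])
im,c,o=look("top",["tray","plug1","drift","mat"])
for n,z in(("tray",.008),("plug1",.026),("plug1",.046),("drift",.016),("mat",.003)):
    for r in o[n][:3]:print(n,z,rect(c,r['pixels'],z))
cv2.imwrite("pics/t12.png",cv2.resize(im[90:300,60:420],(800,467))[:,:,::-1])
```

```text
55.475 [0.40478694 0.06611592 0.24593105] 0.04999594045621844
top tray [(0.58, [106.0, 215.0], 2297)]
top plug1 [(0.69, [124.0, 210.0], 318), (0.68, [96.0, 234.0], 225)]
top drift [(0.96, [360.0, 233.0], 595), (0.9, [354.0, 320.0], 350), (0.59, [430.0, 240.0], 333)]
top mat [(0.81, [358.0, 219.0], 3039)]
tray 0.008 [ 4.615e+02  3.527e+02  2.001e+02  1.716e+02 -3.000e-01]
plug1 0.026 [5.101e+02 3.182e+02 5.540e+01 4.120e+01 5.000e-01]
plug1 0.026 [444.8 387.5  56.5  41.1  -3.7]
plug1 0.046 [5.092e+02 3.110e+02 5.440e+01 4.040e+01 5.000e-01]
plug1 0.046 [445.2 379.1  55.5  40.3  -3.7]
drift 0.016 [ 467.4 -345.3  192.5   31.2    8.4]
drift 0.016 [ 208.7 -315.4  137.8   24.3  -22.1]
drift 0.016 [ 421.4 -530.3  137.5   22.9  -32.4]
mat 0.003 [ 471.3 -343.3  265.5  112.     9.1]
```

View pics/t12.png

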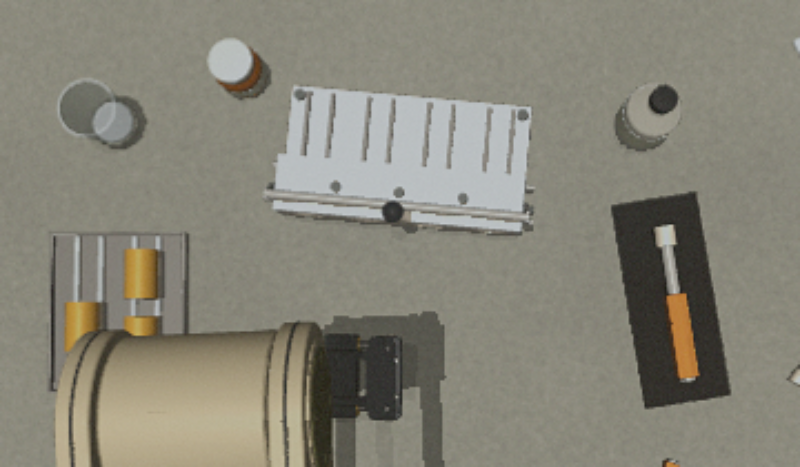

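The final view shows three plugs in the tray lanes at (141,272), (141,325) and (82,325). The drift lies along the mat at (678,305), the bail is open, and the bystanders haven't moved. Handing in.

```bash
python3 -c "
from plant import robot
print(robot.close_job())"
```

```text
the job is handed in; nothing more can be done
None
```

I handed the job in, but no verdict came back. In the last measurements the bail was open, the three plugs present (1, 2 and 4; bore 3 was empty) lay in the tray lanes, the drift was back on its mat, and the bystanders had not moved.

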